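Find the rattling tin and hold it out over the bowl

TASK

The steel balls for cooling the drinks lie loose in one of the three tins on the wooden stand; the other two are packed tight with tea bags. Going from left to right, lift each tin a hand's breadth off the stand, shake it by rocking it well over, one end down and then the other (some 30 degrees each way), feel whether anything runs about inside, and lay it back in its bay before you take the next (the last may stay in the hand if it is the one). When all three have been tried, hold out the one that rattles level over the middle of the white bowl, a hand's breadth above its rim, with the other two lying in their bays and everything else left where it stands, and finish there with the tin still held in the grip.

Things in the scene. Friction and masses are not known exactly. Their poses are not given: they have to be found in the camera images.
- tin_a_mid (a point): Tin A: closed dark-teal tin with a blank cream label on the lid, 130 long (own x) x 62 wide (own y) x 48 mm high (own z); this point is its centre, half-way up. All three look alike; which lies in which bay and which holds the balls changes every time.
- tin_b_mid (a point): Tin B: closed dark-teal tin with a blank cream label on the lid, 130 long (own x) x 62 wide (own y) x 48 mm high (own z); this point is its centre, half-way up. All three look alike; which lies in which bay and which holds the balls changes every time. A tin weighs 0.18 to 0.54 kg, any of them more or less than another; the balls, where they are, add 0.17 kg.
- tin_c_mid (a point): Tin C: closed dark-teal tin with a blank cream label on the lid, 130 long (own x) x 62 wide (own y) x 48 mm high (own z); this point is its centre, half-way up. All three look alike; which lies in which bay and which holds the balls changes every time.
- bay_left (a point): left-hand bay of the stand, as the robot sees it: the point where the centre of a tin is when it lies home, 34 mm above the worktop; x along the tin's length, z up.
- bay_mid (a point): middle bay of the stand, as the robot sees it: the point where the centre of a tin is when it lies home, 34 mm above the worktop; x along the tin's length, z up. Inside the tin with the balls: three steel balls, 24 mm, 56 g each, free in a hollow 121 x 53 x 39 mm. Tipped over a few degrees they run to the low end in half a second (about 40 mm off the middle); brought level they may roll on. In the others nothing moves.
- bay_right (a point): right-hand bay of the stand, as the robot sees it: the point where the centre of a tin is when it lies home, 34 mm above the worktop; x along the tin's length, z up.
- stand: wooden stand, fixed: board 10 mm thick, 162 x 306 mm, three bays side by side 108 mm apart along its y (left). End rails and corner cleats stand 12 mm above the board and leave a tin 7 mm play at each end, 6 mm at each side. Beside the middle 80 mm of each tin there are no cleats; neighbouring tins are 46 mm apart. Origin under its centre.
- bowl: white bowl, 130 mm across, 66 mm high, loose, beyond the stand; origin at the centre of its underside.
- glass_1: empty clear tumbler, 81 mm across, 91 mm high, to the left of the bowl; origin at the centre of its underside. To be left alone.
- glass_2: second clear tumbler, the same, standing to the left of the stand. To be left alone.
- spoon: teaspoon, 130 mm long, lying on the worktop left of the stand; origin at its middle. To be left alone.

How it is judged (in metres and radians):
On the way, in this order (a step that is already met when the one before it is completed fails the run):
1. the left-hand tin is lifted off the stand (the other two in their bays) and tipped over by more than 20 degrees (((height (world z) of tin_a_mid above 0.09 m and angle between tin_a_mid's own z axis and vertical above 0.35 rad) or (height (world z) of tin_b_mid above 0.09 m and angle between tin_b_mid's own z axis and vertical above 0.35 rad) or (height (world z) of tin_c_mid above 0.09 m and angle between tin_c_mid's own z axis and vertical above 0.35 rad)) and ((distance between tin_a_mid and bay_mid below 0.0105 m and angle between tin_a_mid's own z axis and vertical below 0.05 rad) or (distance between tin_b_mid and bay_mid below 0.0105 m and angle between tin_b_mid's own z axis and vertical below 0.05 rad) or (distance between tin_c_mid and bay_mid below 0.0105 m and angle between tin_c_mid's own z axis and vertical below 0.05 rad)) and ((distance between tin_a_mid and bay_right below 0.0105 m and angle between tin_a_mid's own z axis and vertical below 0.05 rad) or (distance between tin_b_mid and bay_right below 0.0105 m and angle between tin_b_mid's own z axis and vertical below 0.05 rad) or (distance between tin_c_mid and bay_right below 0.0105 m and angle between tin_c_mid's own z axis and vertical below 0.05 rad))), for 0.05 s.
2. the left-hand tin comes back through level (under 11 degrees) in the air (((height (world z) of tin_a_mid above 0.09 m and angle between tin_a_mid's own z axis and vertical below 0.2 rad) or (height (world z) of tin_b_mid above 0.09 m and angle between tin_b_mid's own z axis and vertical below 0.2 rad) or (height (world z) of tin_c_mid above 0.09 m and angle between tin_c_mid's own z axis and vertical below 0.2 rad)) and ((distance between tin_a_mid and bay_mid below 0.0105 m and angle between tin_a_mid's own z axis and vertical below 0.05 rad) or (distance between tin_b_mid and bay_mid below 0.0105 m and angle between tin_b_mid's own z axis and vertical below 0.05 rad) or (distance between tin_c_mid and bay_mid below 0.0105 m and angle between tin_c_mid's own z axis and vertical below 0.05 rad)) and ((distance between tin_a_mid and bay_right below 0.0105 m and angle between tin_a_mid's own z axis and vertical below 0.05 rad) or (distance between tin_b_mid and bay_right below 0.0105 m and angle between tin_b_mid's own z axis and vertical below 0.05 rad) or (distance between tin_c_mid and bay_right below 0.0105 m and angle between tin_c_mid's own z axis and vertical below 0.05 rad))), for 0.01 s.
3. the left-hand tin is tipped over by more than 20 degrees again (all of step 1), for 0.05 s.
4. the middle tin is lifted off the stand (the other two in their bays) and tipped over by more than 20 degrees (((height (world z) of tin_a_mid above 0.09 m and angle between tin_a_mid's own z axis and vertical above 0.35 rad) or (height (world z) of tin_b_mid above 0.09 m and angle between tin_b_mid's own z axis and vertical above 0.35 rad) or (height (world z) of tin_c_mid above 0.09 m and angle between tin_c_mid's own z axis and vertical above 0.35 rad)) and ((distance between tin_a_mid and bay_left below 0.0105 m and angle between tin_a_mid's own z axis and vertical below 0.05 rad) or (distance between tin_b_mid and bay_left below 0.0105 m and angle between tin_b_mid's own z axis and vertical below 0.05 rad) or (distance between tin_c_mid and bay_left below 0.0105 m and angle between tin_c_mid's own z axis and vertical below 0.05 rad)) and ((distance between tin_a_mid and bay_right below 0.0105 m and angle between tin_a_mid's own z axis and vertical below 0.05 rad) or (distance between tin_b_mid and bay_right below 0.0105 m and angle between tin_b_mid's own z axis and vertical below 0.05 rad) or (distance between tin_c_mid and bay_right below 0.0105 m and angle between tin_c_mid's own z axis and vertical below 0.05 rad))), for 0.05 s.
5. the middle tin comes back through level (under 11 degrees) in the air (((height (world z) of tin_a_mid above 0.09 m and angle between tin_a_mid's own z axis and vertical below 0.2 rad) or (height (world z) of tin_b_mid above 0.09 m and angle between tin_b_mid's own z axis and vertical below 0.2 rad) or (height (world z) of tin_c_mid above 0.09 m and angle between tin_c_mid's own z axis and vertical below 0.2 rad)) and ((distance between tin_a_mid and bay_left below 0.0105 m and angle between tin_a_mid's own z axis and vertical below 0.05 rad) or (distance between tin_b_mid and bay_left below 0.0105 m and angle between tin_b_mid's own z axis and vertical below 0.05 rad) or (distance between tin_c_mid and bay_left below 0.0105 m and angle between tin_c_mid's own z axis and vertical below 0.05 rad)) and ((distance between tin_a_mid and bay_right below 0.0105 m and angle between tin_a_mid's own z axis and vertical below 0.05 rad) or (distance between tin_b_mid and bay_right below 0.0105 m and angle between tin_b_mid's own z axis and vertical below 0.05 rad) or (distance between tin_c_mid and bay_right below 0.0105 m and angle between tin_c_mid's own z axis and vertical below 0.05 rad))), for 0.01 s.
6. the middle tin is tipped over by more than 20 degrees again (all of step 4), for 0.05 s.
7. the right-hand tin is lifted off the stand (the other two in their bays) and tipped over by more than 20 degrees (((height (world z) of tin_a_mid above 0.09 m and angle between tin_a_mid's own z axis and vertical above 0.35 rad) or (height (world z) of tin_b_mid above 0.09 m and angle between tin_b_mid's own z axis and vertical above 0.35 rad) or (height (world z) of tin_c_mid above 0.09 m and angle between tin_c_mid's own z axis and vertical above 0.35 rad)) and ((distance between tin_a_mid and bay_left below 0.0105 m and angle between tin_a_mid's own z axis and vertical below 0.05 rad) or (distance between tin_b_mid and bay_left below 0.0105 m and angle between tin_b_mid's own z axis and vertical below 0.05 rad) or (distance between tin_c_mid and bay_left below 0.0105 m and angle between tin_c_mid's own z axis and vertical below 0.05 rad)) and ((distance between tin_a_mid and bay_mid below 0.0105 m and angle between tin_a_mid's own z axis and vertical below 0.05 rad) or (distance between tin_b_mid and bay_mid below 0.0105 m and angle between tin_b_mid's own z axis and vertical below 0.05 rad) or (distance between tin_c_mid and bay_mid below 0.0105 m and angle between tin_c_mid's own z axis and vertical below 0.05 rad))), for 0.05 s.
8. the right-hand tin comes back through level (under 11 degrees) in the air (((height (world z) of tin_a_mid above 0.09 m and angle between tin_a_mid's own z axis and vertical below 0.2 rad) or (height (world z) of tin_b_mid above 0.09 m and angle between tin_b_mid's own z axis and vertical below 0.2 rad) or (height (world z) of tin_c_mid above 0.09 m and angle between tin_c_mid's own z axis and vertical below 0.2 rad)) and ((distance between tin_a_mid and bay_left below 0.0105 m and angle between tin_a_mid's own z axis and vertical below 0.05 rad) or (distance between tin_b_mid and bay_left below 0.0105 m and angle between tin_b_mid's own z axis and vertical below 0.05 rad) or (distance between tin_c_mid and bay_left below 0.0105 m and angle between tin_c_mid's own z axis and vertical below 0.05 rad)) and ((distance between tin_a_mid and bay_mid below 0.0105 m and angle between tin_a_mid's own z axis and vertical below 0.05 rad) or (distance between tin_b_mid and bay_mid below 0.0105 m and angle between tin_b_mid's own z axis and vertical below 0.05 rad) or (distance between tin_c_mid and bay_mid below 0.0105 m and angle between tin_c_mid's own z axis and vertical below 0.05 rad))), for 0.01 s.
9. the right-hand tin is tipped over by more than 20 degrees again (all of step 7), for 0.05 s.
At the end, for the whole second after the job is handed in: The tin with the loose balls is held in the fingers, level within 11 degrees and still, its centre within 5 cm of the bowl's centre seen from above and 10.5 to 30 cm above the worktop; the other two tins lie flat in bays of the stand (centre within 10.5 mm of home, tilt under 3 degrees) (((contact force between tin_a_c0 and anything else above 0.3 N and contact force between the fingers and tin_a above 1 N and height (world z) of tin_a_mid between 0.105 and 0.3 m and angle between tin_a_mid's own z axis and vertical below 0.2 rad and horizontal distance between tin_a_mid and bowl below 0.05 m and linear speed of tin_a below 0.03 m/s and ((distance between tin_b_mid and bay_left below 0.0105 m and angle between tin_b_mid's own z axis and vertical below 0.05 rad) or (distance between tin_b_mid and bay_mid below 0.0105 m and angle between tin_b_mid's own z axis and vertical below 0.05 rad) or (distance between tin_b_mid and bay_right below 0.0105 m and angle between tin_b_mid's own z axis and vertical below 0.05 rad)) and ((distance between tin_c_mid and bay_left below 0.0105 m and angle between tin_c_mid's own z axis and vertical below 0.05 rad) or (distance between tin_c_mid and bay_mid below 0.0105 m and angle between tin_c_mid's own z axis and vertical below 0.05 rad) or (distance between tin_c_mid and bay_right below 0.0105 m and angle between tin_c_mid's own z axis and vertical below 0.05 rad))) or (contact force between tin_b_c0 and anything else above 0.3 N and contact force between the fingers and tin_b above 1 N and height (world z) of tin_b_mid between 0.105 and 0.3 m and angle between tin_b_mid's own z axis and vertical below 0.2 rad and horizontal distance between tin_b_mid and bowl below 0.05 m and linear speed of tin_b below 0.03 m/s and ((distance between tin_a_mid and bay_left below 0.0105 m and angle between tin_a_mid's own z axis and vertical below 0.05 rad) or (distance between tin_a_mid and bay_mid below 0.0105 m and angle between tin_a_mid's own z axis and vertical below 0.05 rad) or (distance between tin_a_mid and bay_right below 0.0105 m and angle between tin_a_mid's own z axis and vertical below 0.05 rad)) and ((distance between tin_c_mid and bay_left below 0.0105 m and angle between tin_c_mid's own z axis and vertical below 0.05 rad) or (distance between tin_c_mid and bay_mid below 0.0105 m and angle between tin_c_mid's own z axis and vertical below 0.05 rad) or (distance between tin_c_mid and bay_right below 0.0105 m and angle between tin_c_mid's own z axis and vertical below 0.05 rad))) or (contact force between tin_c_c0 and anything else above 0.3 N and contact force between the fingers and tin_c above 1 N and height (world z) of tin_c_mid between 0.105 and 0.3 m and angle between tin_c_mid's own z axis and vertical below 0.2 rad and horizontal distance between tin_c_mid and bowl below 0.05 m and linear speed of tin_c below 0.03 m/s and ((distance between tin_a_mid and bay_left below 0.0105 m and angle between tin_a_mid's own z axis and vertical below 0.05 rad) or (distance between tin_a_mid and bay_mid below 0.0105 m and angle between tin_a_mid's own z axis and vertical below 0.05 rad) or (distance between tin_a_mid and bay_right below 0.0105 m and angle between tin_a_mid's own z axis and vertical below 0.05 rad)) and ((distance between tin_b_mid and bay_left below 0.0105 m and angle between tin_b_mid's own z axis and vertical below 0.05 rad) or (distance between tin_b_mid and bay_mid below 0.0105 m and angle between tin_b_mid's own z axis and vertical below 0.05 rad) or (distance between tin_b_mid and bay_right below 0.0105 m and angle between tin_b_mid's own z axis and vertical below 0.05 rad))))); the arm keeps its last pose, push and grip.
It fails at once if the bowl is pushed more than 3 cm from its place (distance of bowl from where it was at the start of the episode above 0.03 m).
It fails at once if the glass beside the bowl is pushed more than 3 cm from its place (distance of glass_1 from where it was at the start of the episode above 0.03 m).
It fails at once if the glass beside the stand is pushed more than 3 cm from its place (distance of glass_2 from where it was at the start of the episode above 0.03 m).
It fails at once if the teaspoon is pushed more than 3 cm from its place (distance of spoon from where it was at the start of the episode above 0.03 m).
It also fails if it takes over 72 s, if anything falls off the work surface, if the arm or the gripper's body presses on something with over 40 N, if the wrist force passes 120 N, or if a joint passes its speed limit or range.

ROBOT

A 7-joint arm with a two-finger parallel gripper is mounted at the origin on a cart in front of the work surface, level with it; the furniture and walls round the work are solid. World frame = base frame: x ahead of the robot, y to its left, z up, the work surface at z = 0. Lengths are in mm, angles in rad, forces in N, time in s.
With the tool pointing down it reaches from about 425 to 950 mm from the base axis. Payload 4.7 kg.
Tool frame: the origin (TCP) lies midway between the tips of the shut fingers; the grasp point (between the pads) lies manip.grip_depth behind it (manip.grip_depth is the distance from the TCP to the grasp point, in mm); z points along the fingers, y is the line along which they close (so a half turn about z gives the same grasp; the last joint's range is limited). The gripper opens to 87 mm and grips with 3 to 60 N. Pads are 19 mm wide; open, the fingers measure 117 mm over their backs; the gripper's body (75 mm by 190 mm) begins 51 mm behind the grasp point.
Start: joints at [-1.247, 0.469, -0.049, 1.532, 0.024, 1.141, -0.082], TCP at [233.191, 633.46, 222.573] pointing down, gripper open.
Joint ranges: [-2.59, 2.59], [-0.33, 1.99], [-1.39, 1.29], [0.1, 2.45], [-1.04, 4.18], [0.21, 1.99], [-2.66, 2.66]. Speed limits (rad/s): [2.57, 2.57, 3.14, 3.14, 3.14, 3.14, 3.14].

INTERFACE

Orientations are given as a unit quaternion [w, x, y, z].
In Python, from cell import manip gives the robot as it stands.
- The arm moves only by the tool play_rows, never from a script. Its argument "moves" is a list of rows, each an object with "xyz": the shift along the tool's x, y, z in cm, a list of three; "twist": the turn, a rotation vector about the tool's x, y, z in rad, a list of three; "claw": the opening, from -1 (shut) to 1 (fully open). A call has 1 to 5 rows; each row shifts and turns the commanded pose from where the row before left it, along the tool's axes as they then stand; what a row does not reach is not made up. A row lasts 1/10 s, in which the tool goes at most 50 mm and 8.59 degrees, less where a joint would pass 70% of its speed; a pose out of reach is approached as far as the arm can. A call is refused whole if a number of a shift passes 5 or a number of a turn 0.15, either way. A call with a gripper value outside its range is refused whole. The fingers move at their own pace and stop on an object; "force" is the grip in N (left out, the last holds). Time passes only in rows, so rows that do not move let the fingers close. It gives the time, the measured TCP pose, the force, the opening and the grip force at its end, in the units of the state.
- manip.get_obs(): the state, without advancing time (a new reading comes with each control period).
- manip.capture(name): name is "side" or "top"; returns the picture (420x560x3 uint8, blue, green, red); there is no depth.
- manip.camera_model(name): a dict with "intrinsics" (3x3 intrinsics, pixels), "extrinsics" (4x4, takes a point from world to camera coordinates). Camera axes: x right, y up, looking along -z (the intrinsics and any distortion apply to the point x, -y, -z); pixel columns grow to the right and rows downward; lengths in mm; the calibration is good to about 2 mm. A picture is of the moment at which its call begins. camera_model takes no time and is no camera call.
- manip.job_done(): hands the job in; it is judged then, once.
The state is a dict: "time": time; "joint_pos": joint angles; "dq": joint speeds; "joint_torque": joint torques, N m; "tool_pos": TCP position; "orientation": TCP orientation; "wrist_force": force on the tool from outside, world axes, zero at the start; "wrist_torque": the same for the moment, N m; "grip_width": finger opening in mm; "gripper_force": force on a finger pad.
Only numpy, scipy, OpenCV 4.12 (cv2) and the standard library are available. Lean on these libraries where they do the work, as an engineer would, in place of code of your own. Each camera call takes 0.05 s, during which the arm holds its last target. There are 200 camera calls.

## Working session

There is one attempt and no reset: what is moved stays moved. The work goes in short steps, Python scripts to look and compute and a tool call to move; the robot and the scene stay as the last step left them, time stands still between calls to the robot, and variables do not carry over. Pictures are saved under pics/ and viewed, at most 10 in all, crops included, and the job is handed in when it is done.

Besides the shell and the picture viewer there is one more tool, called after ">>>" as a command line: name --argument value ..., lists and objects as JSON in quotes. play_rows: Moves the arm, as the interface text tells. Its arguments: {"type":"object","properties":{"moves":{"type":"array","items":{"type":"object","properties":{"xyz":{"type":"array","items":{"type":"number"}},"twist":{"type":"array","items":{"type":"number"}},"claw":{"type":"number"}}}},"force":{"type":"number"}},"required":["moves"]}

```bash
mkdir -p pics; ls; python3 - <<'E'
from cell import manip
import cv2
o=manip.get_obs()
for k,v in o.items(): print(k,v)
print(manip.grip_depth)
for n in("side","top"):
    im=manip.capture(n); cv2.imwrite(f"pics/{n}0.png",im); print(manip.camera_model(n))
E
```

```text
pics
time 0.0
joint_pos [-1.24689476  0.46944248 -0.04857694  1.53369526  0.02414101  1.14103386
 -0.08229975]
dq [ 6.99109902e-04  1.38048422e-03 -5.79963794e-05  1.61941426e-04
  4.22521355e-04  7.45117911e-04  1.68450293e-03]
joint_torque [-9.08794864e-04 -5.07983637e+01 -8.07371247e-02 -2.36150193e+01
 -6.11863006e-02  3.80496634e-02  1.91981831e-04]
tool_pos [233.03261882 632.84603375 221.49815018]
orientation [-1.15220590e-04  1.75471038e-01  9.84484090e-01 -9.89400459e-04]
wrist_force [ 0.00849818 -0.09812097  0.1526223 ]
wrist_torque [-0.002033    0.00271313  0.01928468]
gripper_force 0.0
grip_width 86.99712708297618
18.700000000000003
{'intrinsics': array([[541.94772156,   0.        , 285.35534123],
       [  0.        , 541.94772156, 210.01821274],
       [  0.        ,   0.        ,   1.        ]]), 'extrinsics': array([[ 9.91606740e-01, -1.28308822e-01, -1.59034206e-02,
        -5.40427005e+02],
       [ 9.09911692e-02,  6.05179667e-01,  7.90871783e-01,
        -2.72523318e+02],
       [-9.18513998e-02, -7.85680862e-01,  6.11775207e-01,
        -9.44883313e+02],
       [ 0.00000000e+00,  0.00000000e+00,  0.00000000e+00,
         1.00000000e+00]])}
{'intrinsics': array([[413.68587257,   0.        , 284.69226486],
       [  0.        , 413.68587257, 203.74337108],
       [  0.        ,   0.        ,   1.        ]]), 'extrinsics': array([[ 5.39597769e-03, -9.99561426e-01, -2.91176611e-02,
         2.76298235e+02],
       [ 9.98117718e-01,  3.60478574e-03,  6.12211317e-02,
        -5.87734088e+02],
       [-6.10893188e-02, -2.93932013e-02,  9.97699421e-01,
        -8.96662912e+02],
       [ 0.00000000e+00,  0.00000000e+00,  0.00000000e+00,
         1.00000000e+00]])}
```

View pics/top0.png

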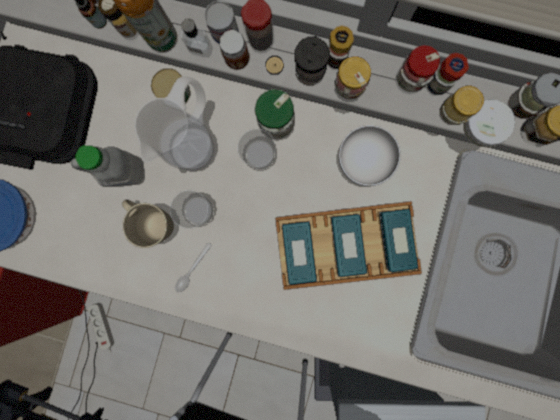

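View pics/side0.png

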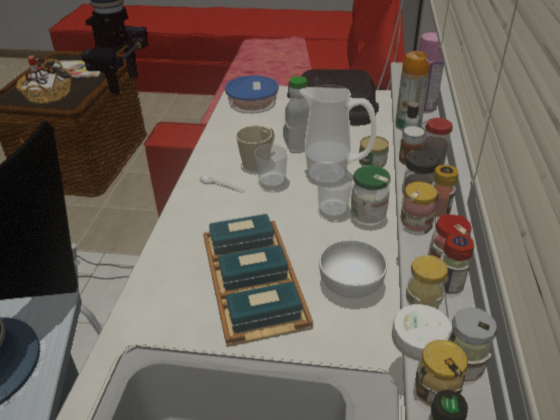

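The top view shows the three tins at about (299,252), (349,245) and (400,240), the bowl at (368,156), glass_1 at (258,152), glass_2 at (197,209) and the spoon at (195,268). The side view shows the same layout, with a slightly yawed stand. Next I'll measure positions.

```bash
cat > h.py <<'E'
import numpy as np, cv2
from cell import manip
def ray(n,uv,z):
    m=manip.camera_model(n);K=m["intrinsics"];E=m["extrinsics"];R=E[:3,:3];t=E[:3,3]
    d=np.linalg.inv(K)@[uv[0],uv[1],1]; d=R.T@(d*[1,-1,-1]); c=-R.T@t
    return c+d*(z-c[2])/d[2]
def labels(n,im):
    hsv=cv2.cvtColor(im,cv2.COLOR_BGR2HSV)
    teal=cv2.inRange(hsv,(80,60,20),(110,255,130))
    out=[]
    cs,_=cv2.findContours(teal,cv2.RETR_CCOMP,cv2.CHAIN_APPROX_NONE)
    for c in cs:
        if cv2.contourArea(c)<600: continue
        x,y,w,h=cv2.boundingRect(c)
        m=np.zeros(teal.shape,np.uint8); cv2.drawContours(m,[cv2.convexHull(c)],-1,255,-1)
        lab=cv2.inRange(hsv,(0,0,110),(60,150,255))&cv2.erode(m,np.ones((5,5)))
        k,_,st,ce=cv2.connectedComponentsWithStats(lab)
        if k<2: continue
        i=1+st[1:,4].argmax(); out.append((ce[i],st[i,4],cv2.minAreaRect(c)))
    return sorted(out,key=lambda o:o[0][0])
E
python3 - <<'E'
from h import *
for n in("top","side"):
    im=cv2.imread(f"pics/{n}0.png")
    for ce,a,r in labels(n,im):
        P=ray(n,ce,58); print(n,ce.round(1),a,P.round(1), [tuple(np.round(x,1)) if np.ndim(x) else x for x in r])
        if n=="top":
            B=cv2.boxPoints(r); Q=np.array([ray(n,b,58)[:2] for b in B]); e=np.diff(Q,axis=0); print(np.linalg.norm(e,axis=1).round(), np.degrees(np.arctan2(e[:,1],e[:,0])).round(1), Q.mean(0).round(1))
im=cv2.imread("pics/top0.png");hsv=cv2.cvtColor(im,cv2.COLOR_BGR2HSV)
w=cv2.inRange(hsv,(8,90,60),(25,255,255)); w[:190]=0;w[300:]=0;w[:,:265]=0;w[:,430:]=0
r=cv2.minAreaRect(cv2.findNonZero(w)); Q=np.array([ray("top",b,16)[:2] for b in cv2.boxPoints(r)]);print("stand",r,Q.round(),Q.mean(0),np.linalg.norm(np.diff(Q,axis=0),axis=1), np.degrees(np.arctan2(*np.diff(Q,axis=0).T[::-1])))
for uv in((368,156),): print("bowl",ray("top",uv,66))
g=cv2.cvtColor(im,cv2.COLOR_BGR2GRAY)
for p in cv2.HoughCircles(g[115:200,320:420],cv2.HOUGH_GRADIENT,1,20,param1=80,param2=15,minRadius=25,maxRadius=40)[0][:3]: 
    c=p[:2]+[320,115]; print("bowl",c,p[2],ray("top",c,66),ray("top",c+[p[2],0],66)-ray("top",c-[p[2],0],66))
print("glass", ray("top",(258,150),91),ray("top",(197,207),91), ray("side",(352,268),66))
E
```

```text
top [298.7 252.4] 268 [481.3 247.7  58. ] [(np.float64(298.9), np.float64(252.7)), (np.float64(59.9), np.float64(27.0)), 83.2901611328125]
[ 57. 126.  57.] [ -83.  -173.2   97.2] [480.9 247.4]
top [349.1 245. ] 271 [497.4 141.4  58. ] [(np.float64(348.7), np.float64(245.0)), (np.float64(59.4), np.float64(28.6)), 83.1572265625]
[ 60. 125.  60.] [ -82.9 -173.5   97.3] [497.8 142.2]
top [400.2 240. ] 307 [508.6  34.2  58. ] [(np.float64(398.4), np.float64(240.2)), (np.float64(60.4), np.float64(29.8)), 81.8698959350586]
[ 63. 126.  62.] [ -81.6 -172.7   98.6] [508.6  38.1]
side [240.3 225.2] 215 [481.9 249.   58. ] [(np.float64(240.7), np.float64(227.8)), (np.float64(18.2), np.float64(60.0)), 80.53767395019531]
side [252.2 258.3] 259 [498.6 142.5  58. ] [(np.float64(252.6), np.float64(261.4)), (np.float64(23.3), np.float64(65.3)), 79.87532806396484]
side [256.5  85.2] 39 [575.7 933.   58. ] [(np.float64(251.5), np.float64(88.0)), (np.float64(22.0), np.float64(51.0)), 90.0]
side [263.2 297.5] 326 [509.9  35.4  58. ] [(np.float64(263.6), np.float64(300.4)), (np.float64(25.7), np.float64(70.8)), 78.69007110595703]
stand ((347.89801025390625, 245.1431121826172), (72.93734741210938, 138.26177978515625), 83.21102905273438) [[557. 301.]
 [595.  -4.]
 [435. -20.]
 [397. 281.]] [495.99226887 139.35441601] [306.70232284 159.91994615 303.28811224] [ -82.95644476 -174.03570539   97.26016605]
bowl [685.68086332 101.77445469  66.        ]
bowl [366.5 157.5] 26.6 [682.47672361 104.95399983  66.        ] [ 3.60534988e-02 -1.11999838e+02  0.00000000e+00]
glass [693.73935948 332.90109937  91.        ] [574.86729557 458.07695186  91.        ] [683.98959545  79.21227705  66.        ]
```

```bash
cat >> h.py <<'E'
from scipy.spatial.transform import Rotation as Ro
YAW=np.radians(6.9)
def go(x,y,z,yaw=YAW):
    "shift (cm, tool axes) and turn from measured pose to tcp xyz, pointing down, finger line along stand y"
    o=manip.get_obs(); q=np.array(o["orientation"]); R=Ro.from_quat(q[[1,2,3,0]])
    c,s=np.cos(yaw),np.sin(yaw); T=Ro.from_matrix(np.array([[-c,-s,0],[-s,c,0],[0,0,-1]]).T.T)
    print("t",round(o["time"],2),"tcp",o["tool_pos"].round(1),"shift cm",(R.inv().apply(np.array([x,y,z])-o["tool_pos"])/10).round(2),
      "turn",(R.inv()*T).as_rotvec().round(3),"shift after turn",(T.inv().apply(np.array([x,y,z])-o["tool_pos"])/10).round(2),"F",np.round(o["wrist_force"],2),"M",np.round(o["wrist_torque"],3),"w",round(o["grip_width"],1))
E
python3 - <<'E'
from h import *
c,s=np.cos(YAW),np.sin(YAW)
print(np.linalg.det(np.array([[-c,-s,0],[-s,c,0],[0,0,-1]])))
go(481.5,248.3,140)
im=cv2.imread("pics/side0.png");hsv=cv2.cvtColor(im,cv2.COLOR_BGR2HSV)
im2=cv2.imread("pics/top0.png")
cv2.imwrite("pics/crop.png",np.hstack([cv2.resize(im[225:305,305:405],None,fx=4,fy=4),cv2.resize(im2[115:195,320:420],None,fx=4,fy=4)]))
E
```

```text
1.0
t 0.1 tcp [233.1 632.9 221.6] shift cm [-36.6  -27.49   8.21] turn [-0.002 -0.    -0.473] shift after turn [-20.04 -41.17   8.16] F [ 0.39 -0.07 -0.73] M [ 0.008 -0.004  0.005] w 87.2
```

View pics/crop.png

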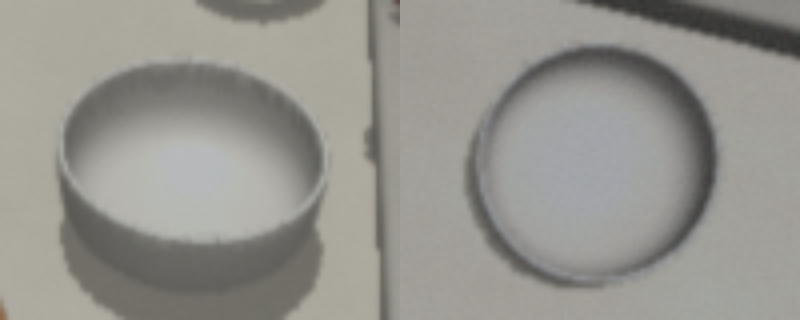

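The crop puts the bowl rim centre at side pixel (353,263) and top pixel (369.5,155.7), which gives about (685,98). The views agree, so I'll move.

>>> play_rows --moves '[{"twist":[0,0,-0.118],"claw":1},{"twist":[0,0,-0.118],"claw":1},{"twist":[0,0,-0.118],"claw":1},{"twist":[0,0,-0.119],"claw":1},{"xyz":[0,0,0],"claw":1}]' --force 50

```text
invalid input at $.moves[0]: expected keys xyz, twist, claw
```

>>> play_rows --moves '[{"xyz":[-2.0,-4.1,0.4],"claw":1},{"xyz":[-2.0,-4.1,0.4],"claw":1},{"xyz":[-2.0,-4.1,0.4],"claw":1},{"xyz":[-2.0,-4.1,0.8],"claw":1},{"xyz":[-2.0,-4.1,0.8],"claw":1}]'

```text
invalid input at $.moves[0]: expected keys xyz, twist, claw
```

>>> play_rows --moves '[{"xyz":[-2.0,-4.1,0.8],"claw":1},{"xyz":[-2.0,-4.1,0.8],"claw":1},{"xyz":[-2.0,-4.1,0.8],"claw":1},{"xyz":[-2.0,-4.1,0.8],"claw":1},{"xyz":[-2.0,-4.1,0.8],"claw":1}]'

```text
invalid input at $.moves[0]: expected keys xyz, twist, claw
```

>>> play_rows --moves '[{"claw":1},{"claw":1},{"claw":1}]'

```text
invalid input at $.moves[0]: expected keys xyz, twist, claw
```

```bash
python3 -c "
from h import *
go(481.5,248.3,20)"
```

```text
t 0.1 tcp [233.1 632.9 221.6] shift cm [-36.6  -27.47  20.21] turn [-0.002 -0.    -0.473] shift after turn [-20.04 -41.17  20.16] F [ 0.39 -0.07 -0.73] M [ 0.008 -0.004  0.005] w 87.2
```

All keys are needed in every row.

>>> play_rows --moves '[{"xyz":[0,0,0],"twist":[0,0,-0.118],"claw":1},{"xyz":[0,0,0],"twist":[0,0,-0.118],"claw":1},{"xyz":[0,0,0],"twist":[0,0,-0.118],"claw":1},{"xyz":[0,0,0],"twist":[0,0,-0.119],"claw":1},{"xyz":[0,0,0],"twist":[0,0,0],"claw":1}]' --force 50

```text
time: 0.6
tool_pos: [233.2, 633.1, 222.0]
orientation: [-0.0, -0.06, 0.998, -0.0]
wrist_force: [-0.2, -0.3, -0.1]
grip_width: 87.4
gripper_force: 0.0
```

>>> play_rows --moves '[{"xyz":[-2.0,-4.1,0.4],"twist":[0,0,0],"claw":1},{"xyz":[-2.0,-4.1,0.4],"twist":[0,0,0],"claw":1},{"xyz":[-2.0,-4.1,0.4],"twist":[0,0,0],"claw":1},{"xyz":[-2.0,-4.1,0.8],"twist":[0,0,0],"claw":1},{"xyz":[-2.0,-4.1,0.8],"twist":[0,0,0],"claw":1}]'

```text
time: 1.1
tool_pos: [357.9, 440.2, 194.3]
orientation: [0.0, -0.059, 0.998, 0.0]
wrist_force: [1.0, -0.2, -0.9]
grip_width: 87.0
gripper_force: 0.0
```

>>> play_rows --moves '[{"xyz":[-2.0,-4.1,0.8],"twist":[0,0,0],"claw":1},{"xyz":[-2.0,-4.1,0.8],"twist":[0,0,0],"claw":1},{"xyz":[-2.0,-4.1,0.8],"twist":[0,0,0],"claw":1},{"xyz":[-2.0,-4.1,0.8],"twist":[0,0,0],"claw":1},{"xyz":[-2.0,-4.1,0.8],"twist":[0,0,0],"claw":1}]'

```text
time: 1.6
tool_pos: [481.6, 248.7, 154.3]
orientation: [0.0, -0.059, 0.998, 0.0]
wrist_force: [0.9, -0.4, -0.8]
grip_width: 87.2
gripper_force: 0.0
```

>>> play_rows --moves '[{"xyz":[0,0,0],"twist":[0,0,0],"claw":1},{"xyz":[0,0,0],"twist":[0,0,0],"claw":1},{"xyz":[0,0,0],"twist":[0,0,0],"claw":1}]'

```text
time: 1.9
tool_pos: [480.3, 251.7, 154.6]
orientation: [-0.0, -0.06, 0.998, 0.0]
wrist_force: [-0.2, 0.3, 0.3]
grip_width: 87.0
gripper_force: 0.0
```

```bash
python3 -c "
from h import *
go(481.5,248.3,20)"
```

```text
t 1.9 tcp [480.3 251.7 154.6] shift cm [-0.08 -0.36 13.46] turn [ 0.001 -0.     0.   ] shift after turn [-0.08 -0.35 13.46] F [-0.22  0.27  0.28] M [ 0.071  0.041 -0.016] w 87.0
```

>>> play_rows --moves '[{"xyz":[-0.1,-0.35,3],"twist":[0,0,0],"claw":1},{"xyz":[0,0,3.5],"twist":[0,0,0],"claw":1},{"xyz":[0,0,3.5],"twist":[0,0,0],"claw":1},{"xyz":[0,0,2.4],"twist":[0,0,0],"claw":1},{"xyz":[0,0,1.0],"twist":[0,0,0],"claw":1}]'

```text
time: 2.4
tool_pos: [480.1, 248.2, 18.5]
orientation: [-0.002, -0.061, 0.998, -0.0]
wrist_force: [-1.7, 0.7, -0.1]
grip_width: 87.0
gripper_force: 0.0
```

>>> play_rows --moves '[{"xyz":[0,0,0],"twist":[0,0,0],"claw":1},{"xyz":[0,0,0],"twist":[0,0,0],"claw":1}]'

```text
time: 2.6
tool_pos: [482.8, 248.3, 21.5]
orientation: [0.001, -0.061, 0.998, 0.001]
wrist_force: [0.3, 0.0, 0.3]
grip_width: 87.0
gripper_force: 0.0
```

```bash
python3 - <<'E'
from h import *
go(481.5,248.3,20)
for n in("top","side"): cv2.imwrite(f"pics/{n}1.png",manip.capture(n))
E
```

```text
t 2.6 tcp [482.8 248.3  21.5] shift cm [0.13 0.02 0.15] turn [0.001 0.002 0.001] shift after turn [0.13 0.02 0.15] F [0.33 0.03 0.25] M [ 0.026 -0.013  0.007] w 87.0
```

View pics/side1.png

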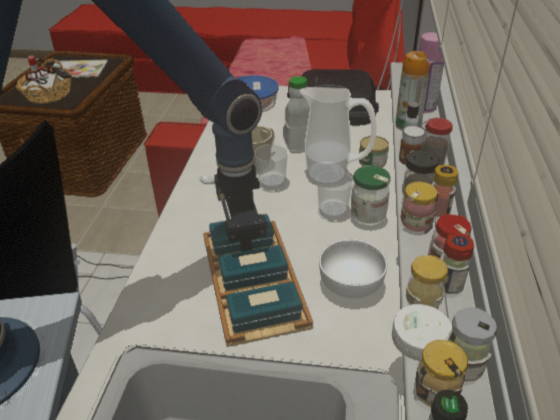

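The side view shows the gripper astride the left tin at (240,225), clear of its neighbours. I'll close and lift.

>>> play_rows --moves '[{"xyz":[0,0,0.1],"twist":[0,0,0],"claw":-1},{"xyz":[0,0,0],"twist":[0,0,0],"claw":-1},{"xyz":[0,0,0],"twist":[0,0,0],"claw":-1},{"xyz":[0,0,0],"twist":[0,0,0],"claw":-1},{"xyz":[0,0,0],"twist":[0,0,0],"claw":-1}]' --force 50

```text
time: 3.2
tool_pos: [482.4, 247.5, 19.7]
orientation: [0.0, -0.06, 0.998, 0.0]
wrist_force: [-0.3, 0.5, 1.1]
grip_width: 60.7
gripper_force: 50.0
```

>>> play_rows --moves '[{"xyz":[0,0,0],"twist":[0,0,0],"claw":-1},{"xyz":[0,0,-1],"twist":[0,0,0],"claw":-1},{"xyz":[0,0,-1.5],"twist":[0,0,0],"claw":-1}]'

```text
time: 3.5
tool_pos: [480.7, 245.8, 43.6]
orientation: [-0.002, -0.06, 0.998, -0.001]
wrist_force: [0.4, -0.1, -4.7]
grip_width: 60.7
gripper_force: 50.0
```

```bash
cat >> h.py <<'E'
def feel(tag,k=8):
    "mean moment about the tool's y, sampled over k camera ticks"
    S=[]
    for i in range(k):
        manip.capture("side"); o=manip.get_obs(); q=np.array(o["orientation"])
        R=Ro.from_quat(q[[1,2,3,0]]); x=R.as_matrix()[:,0]
        S.append([R.inv().apply(o["wrist_torque"])[1],o["wrist_force"][2],np.arcsin(-x[2])])
    S=np.array(S); print(tag,"t",round(o["time"],2),"My",S[:,0].round(3),"mean2nd",S[k//2:,0].mean().round(4),"Fz",S[k//2:,1].mean().round(2),"tilt",np.degrees(S[-1,2]).round(1),"z",o["tool_pos"][2].round(1),"w",round(o["grip_width"],1),"Fg",np.round(o["gripper_force"],1))
E
python3 -c "
from h import *
feel('low',4)"
```

```text
low t 3.7 My [-0.071 -0.058  0.026  0.014] mean2nd 0.0201 Fz -4.3 tilt -0.0 z 44.4 w 60.5 Fg 50.0
```

>>> play_rows --moves '[{"xyz":[0,0,-2.5],"twist":[0,0,0],"claw":-1},{"xyz":[0,0,-2.5],"twist":[0,0,0],"claw":-1},{"xyz":[0,0,-2.5],"twist":[0,0,0],"claw":-1},{"xyz":[0,0,-1.5],"twist":[0,0,0],"claw":-1},{"xyz":[0,0,0],"twist":[0,0,0],"claw":-1}]'

```text
time: 4.2
tool_pos: [483.2, 247.4, 135.8]
orientation: [0.001, -0.06, 0.998, 0.001]
wrist_force: [0.4, 0.3, -5.8]
grip_width: 60.6
gripper_force: 50.0
```

>>> play_rows --moves '[{"xyz":[0,0,0],"twist":[0,0.13,0],"claw":-1},{"xyz":[0,0,0],"twist":[0,0.13,0],"claw":-1},{"xyz":[0,0,0],"twist":[0,0.13,0],"claw":-1},{"xyz":[0,0,0],"twist":[0,0.13,0],"claw":-1},{"xyz":[0,0,0],"twist":[0,0,0],"claw":-1}]'

```text
time: 4.7
tool_pos: [484.0, 245.5, 129.3]
orientation: [-0.259, -0.056, 0.964, -0.017]
wrist_force: [-0.2, -0.4, -6.2]
grip_width: 61.1
gripper_force: 50.0
```

```bash
python3 -c "
from h import *
feel('+30',12)"
```

```text
+30 t 5.3 My [-1.104 -1.015 -1.039 -1.014 -1.061 -1.091 -1.067 -1.039 -1.105 -1.054
 -1.049 -1.132] mean2nd -1.0743 Fz -4.81 tilt -29.7 z 135.0 w 60.8 Fg 50.0
```

>>> play_rows --moves '[{"xyz":[0,0,0],"twist":[0,-0.14,0],"claw":-1},{"xyz":[0,0,0],"twist":[0,-0.14,0],"claw":-1},{"xyz":[0,0,0],"twist":[0,-0.14,0],"claw":-1},{"xyz":[0,0,0],"twist":[0,0,0],"claw":-1}]'

```text
time: 5.7
tool_pos: [477.3, 246.7, 135.3]
orientation: [-0.052, -0.062, 0.997, -0.003]
wrist_force: [-0.5, 1.2, -5.3]
grip_width: 60.7
gripper_force: 50.0
```

```bash
python3 -c "
from h import *
feel('+6',10)"
```

```text
+6 t 6.2 My [-0.232 -0.266 -0.277 -0.248 -0.243 -0.171 -0.256 -0.203 -0.187 -0.224] mean2nd -0.2082 Fz -4.88 tilt -5.8 z 134.1 w 60.7 Fg 50.0
```

>>> play_rows --moves '[{"xyz":[0,0,0],"twist":[0,-0.15,0],"claw":-1},{"xyz":[0,0,0],"twist":[0,-0.15,0],"claw":-1},{"xyz":[0,0,0],"twist":[0,-0.15,0],"claw":-1},{"xyz":[0,0,0],"twist":[0,-0.15,0],"claw":-1},{"xyz":[0,0,0],"twist":[0,-0.02,0],"claw":-1}]'

```text
time: 6.7
tool_pos: [482.6, 242.5, 132.9]
orientation: [0.226, -0.057, 0.973, 0.005]
wrist_force: [0.8, -0.4, -5.1]
grip_width: 60.5
gripper_force: 50.0
```

```bash
python3 -c "
from h import *
feel('-30',12)"
```

```text
-30 t 7.3 My [1.085 0.96  0.879 0.973 0.934 0.899 0.933 0.942 0.93  0.972 0.961 1.035] mean2nd 0.962 Fz -4.69 tilt 26.2 z 134.3 w 60.8 Fg 50.0
```

>>> play_rows --moves '[{"xyz":[0,0,0],"twist":[0,0.14,0],"claw":-1},{"xyz":[0,0,0],"twist":[0,0.14,0],"claw":-1},{"xyz":[0,0,0],"twist":[0,0.14,0],"claw":-1},{"xyz":[0,0,0],"twist":[0,0,0],"claw":-1}]'

```text
time: 7.7
tool_pos: [493.0, 240.8, 135.1]
orientation: [0.046, -0.051, 0.998, -0.008]
wrist_force: [0.6, -1.0, -4.2]
grip_width: 60.7
gripper_force: 50.0
```

```bash
python3 -c "
from h import *
feel('-6',10)"
```

```text
-6 t 8.2 My [0.229 0.333 0.281 0.168 0.214 0.21  0.172 0.247 0.182 0.204] mean2nd 0.2032 Fz -4.68 tilt 5.0 z 134.0 w 60.8 Fg 50.0
```

Left tin: the moment about the tool's y axis scales cleanly with the tilt. The jump fits to about 0.001 N·m, against about 0.067 N·m expected if the balls were inside, so nothing runs about in this one. I'll put it back.

```bash
python3 -c "
from h import *
go(482.4,247.6,60)"
```

```text
t 8.2 tcp [486.9 241.2 134. ] shift cm [1.02 0.85 7.32] turn [-0.023  0.086 -0.013] shift after turn [0.37 0.69 7.4 ] F [-0.7   0.38 -4.71] M [ 0.055  0.211 -0.026] w 60.8
```

>>> play_rows --moves '[{"xyz":[0,0,0],"twist":[-0.023,0.086,-0.013],"claw":-1},{"xyz":[0.37,0.69,2.4],"twist":[0,0,0],"claw":-1},{"xyz":[0,0,2.5],"twist":[0,0,0],"claw":-1},{"xyz":[0,0,2.5],"twist":[0,0,0],"claw":-1},{"xyz":[0,0,0],"twist":[0,0,0],"claw":-1}]'

```text
time: 8.7
tool_pos: [480.5, 246.0, 57.0]
orientation: [-0.003, -0.06, 0.998, -0.002]
wrist_force: [-1.5, -0.8, -5.0]
grip_width: 60.6
gripper_force: 50.0
```

>>> play_rows --moves '[{"xyz":[0,0,0],"twist":[0,0,0],"claw":-1},{"xyz":[0,0,0],"twist":[0,0,0],"claw":-1},{"xyz":[0,0,0],"twist":[0,0,0],"claw":-1}]'

```text
time: 9.0
tool_pos: [484.1, 247.9, 61.4]
orientation: [0.001, -0.06, 0.998, 0.001]
wrist_force: [0.3, 0.0, -4.6]
grip_width: 60.3
gripper_force: 50.0
```

```bash
python3 -c "
from h import *
go(482.4,247.6,20)"
```

```text
t 9.0 tcp [484.1 247.9  61.4] shift cm [ 0.18 -0.02  4.14] turn [ 0.001  0.003 -0.001] shift after turn [ 0.17 -0.01  4.14] F [ 0.33  0.04 -4.62] M [0.075 0.014 0.017] w 60.3
```

>>> play_rows --moves '[{"xyz":[0.1,0,1.5],"twist":[0,0,0],"claw":-1},{"xyz":[0,0,1.2],"twist":[0,0,0],"claw":-1},{"xyz":[0,0,0.8],"twist":[0,0,0],"claw":-1},{"xyz":[0,0,0.5],"twist":[0,0,0],"claw":-1},{"xyz":[0,0,0.15],"twist":[0,0,0],"claw":-1}]'

```text
time: 9.5
tool_pos: [481.8, 247.0, 19.7]
orientation: [-0.001, -0.06, 0.998, -0.0]
wrist_force: [-8.4, -4.1, 19.8]
grip_width: 61.1
gripper_force: 50.0
```

>>> play_rows --moves '[{"xyz":[0,0,0],"twist":[0,0,0],"claw":-1},{"xyz":[0,0,0],"twist":[0,0,0],"claw":-1}]'

```text
time: 9.7
tool_pos: [481.8, 247.0, 19.7]
orientation: [-0.0, -0.06, 0.998, -0.0]
wrist_force: [-4.7, -2.2, 6.0]
grip_width: 60.6
gripper_force: 50.0
```

Seated at the same height it was picked up from. I'll release, rise and check.

>>> play_rows --moves '[{"xyz":[0,0,0],"twist":[0,0,0],"claw":1},{"xyz":[0,0,0],"twist":[0,0,0],"claw":1},{"xyz":[0,0,0],"twist":[0,0,0],"claw":1},{"xyz":[0,0,0],"twist":[0,0,0],"claw":1},{"xyz":[0,0,-0.5],"twist":[0,0,0],"claw":1}]'

```text
time: 10.2
tool_pos: [481.7, 247.0, 23.1]
orientation: [-0.0, -0.06, 0.998, -0.0]
wrist_force: [0.3, 0.3, -0.4]
grip_width: 85.6
gripper_force: 0.0
```

>>> play_rows --moves '[{"xyz":[0,0,-2],"twist":[0,0,0],"claw":1},{"xyz":[0,0,-3.5],"twist":[0,0,0],"claw":1},{"xyz":[0,0,-4],"twist":[0,0,0],"claw":1},{"xyz":[0,-2.5,-2],"twist":[0,0,0],"claw":1},{"xyz":[0,-4.5,0],"twist":[0,0,0],"claw":1}]'

```text
time: 10.7
tool_pos: [492.5, 181.6, 142.4]
orientation: [0.004, -0.063, 0.998, 0.002]
wrist_force: [1.4, -0.7, -0.9]
grip_width: 87.0
gripper_force: 0.0
```

>>> play_rows --moves '[{"xyz":[0,-3.7,0],"twist":[0,0,0],"claw":1},{"xyz":[0,0,0],"twist":[0,0,0],"claw":1},{"xyz":[0,0,0],"twist":[0,0,0],"claw":1},{"xyz":[0,0,0],"twist":[0,0,0],"claw":1}]'

```text
time: 11.1
tool_pos: [494.7, 142.2, 138.6]
orientation: [0.0, -0.061, 0.998, 0.0]
wrist_force: [-0.8, 1.0, -1.1]
grip_width: 87.1
gripper_force: 0.0
```

```bash
python3 - <<'E'
from h import *
go(498,142.2,20)
im=manip.capture("side"); cv2.imwrite("pics/side2.png",im)
for ce,a,r in labels("side",im): print(ce.round(1),a,ray("side",ce,58).round(1))
E
```

```text
t 11.1 tcp [494.7 142.2 138.6] shift cm [-0.32 -0.05 11.86] turn [0.001 0.    0.001] shift after turn [-0.33 -0.04 11.86] F [-0.84  0.95 -1.09] M [ 0.034  0.006 -0.016] w 87.1
[263.2 297.5] 333 [509.9  35.3  58. ]
```

View pics/side2.png

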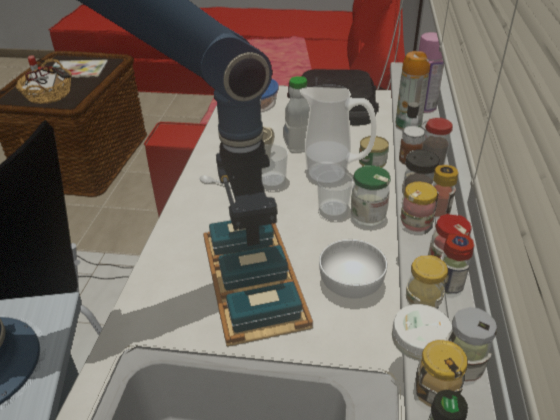

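The picture shows the left tin flat in its bay at about (241,235), with the gripper above the middle tin at (253,265). Now the middle tin.

>>> play_rows --moves '[{"xyz":[-0.3,0,3],"twist":[0,0,0],"claw":1},{"xyz":[0,0,3.5],"twist":[0,0,0],"claw":1},{"xyz":[0,0,3],"twist":[0,0,0],"claw":1},{"xyz":[0,0,1.6],"twist":[0,0,0],"claw":1},{"xyz":[0,0,0.7],"twist":[0,0,0],"claw":1}]'

```text
time: 11.65
tool_pos: [496.4, 142.4, 18.5]
orientation: [-0.002, -0.061, 0.998, -0.0]
wrist_force: [0.1, -1.0, 0.8]
grip_width: 86.8
gripper_force: 0.0
```

>>> play_rows --moves '[{"xyz":[0,0,0],"twist":[0,0,0],"claw":1},{"xyz":[0,0,0],"twist":[0,0,0],"claw":1}]'

```text
time: 11.85
tool_pos: [498.4, 142.1, 21.1]
orientation: [0.001, -0.06, 0.998, 0.0]
wrist_force: [-0.4, 0.0, 0.2]
grip_width: 87.2
gripper_force: 0.0
```

>>> play_rows --moves '[{"xyz":[0,0,0],"twist":[0,0,0],"claw":-1},{"xyz":[0,0,0],"twist":[0,0,0],"claw":-1},{"xyz":[0,0,0],"twist":[0,0,0],"claw":-1},{"xyz":[0,0,0],"twist":[0,0,0],"claw":-1},{"xyz":[0,0,0],"twist":[0,0,0],"claw":-1}]'

```text
time: 12.35
tool_pos: [498.0, 141.5, 20.8]
orientation: [0.0, -0.06, 0.998, 0.0]
wrist_force: [-0.5, 0.3, 3.1]
grip_width: 60.9
gripper_force: 50.0
```

```bash
python3 -c "
from h import *
go(498,142.2,20)"
```

```text
t 12.35 tcp [498.  141.5  20.8] shift cm [-0.01  0.07  0.08] turn [ 0.     0.001 -0.001] shift after turn [-0.01  0.07  0.08] F [-0.54  0.34  3.1 ] M [ 0.142  0.129 -0.088] w 60.9
```

>>> play_rows --moves '[{"xyz":[0,0,-1],"twist":[0,0,0],"claw":-1},{"xyz":[0,0,-2.5],"twist":[0,0,0],"claw":-1},{"xyz":[0,0,-3.5],"twist":[0,0,0],"claw":-1},{"xyz":[0,0,-3],"twist":[0,0,0],"claw":-1},{"xyz":[0,0,-1.5],"twist":[0,0,0],"claw":-1}]'

```text
time: 12.85
tool_pos: [498.8, 141.5, 138.4]
orientation: [0.002, -0.06, 0.998, 0.001]
wrist_force: [1.2, 0.7, -2.1]
grip_width: 60.5
gripper_force: 50.0
```

>>> play_rows --moves '[{"xyz":[0,0,0],"twist":[0,0.13,0],"claw":-1},{"xyz":[0,0,0],"twist":[0,0.13,0],"claw":-1},{"xyz":[0,0,0],"twist":[0,0.13,0],"claw":-1},{"xyz":[0,0,0],"twist":[0,0.13,0],"claw":-1},{"xyz":[0,0,0],"twist":[0,0,0],"claw":-1}]'

```text
time: 13.35
tool_pos: [499.4, 140.8, 132.6]
orientation: [-0.258, -0.057, 0.964, -0.016]
wrist_force: [-0.5, -0.2, -2.8]
grip_width: 60.4
gripper_force: 50.0
```

```bash
python3 -c "
from h import *
feel('+30',12)"
```

```text
+30 t 13.95 My [-0.817 -0.781 -0.723 -0.785 -0.783 -0.791 -0.742 -0.851 -0.793 -0.804
 -0.816 -0.822] mean2nd -0.8044 Fz -2.25 tilt -29.7 z 135.8 w 60.5 Fg 50.0
```

>>> play_rows --moves '[{"xyz":[0,0,0],"twist":[0,-0.14,0],"claw":-1},{"xyz":[0,0,0],"twist":[0,-0.14,0],"claw":-1},{"xyz":[0,0,0],"twist":[0,-0.14,0],"claw":-1},{"xyz":[0,0,0],"twist":[0,0,0],"claw":-1}]'

```text
time: 14.35
tool_pos: [493.2, 140.6, 136.0]
orientation: [-0.051, -0.06, 0.997, -0.003]
wrist_force: [0.2, 0.0, -2.3]
grip_width: 60.8
gripper_force: 50.0
```

```bash
python3 -c "
from h import *
feel('+6',12)"
```

```text
+6 t 14.95 My [-0.176 -0.196 -0.121 -0.18  -0.141 -0.195 -0.17  -0.137 -0.149 -0.095
 -0.139 -0.133] mean2nd -0.1373 Fz -2.35 tilt -5.8 z 135.1 w 60.7 Fg 50.0
```

>>> play_rows --moves '[{"xyz":[0,0,0],"twist":[0,-0.13,0],"claw":-1},{"xyz":[0,0,0],"twist":[0,-0.13,0],"claw":-1},{"xyz":[0,0,0],"twist":[0,-0.13,0],"claw":-1},{"xyz":[0,0,0],"twist":[0,-0.13,0],"claw":-1},{"xyz":[0,0,0],"twist":[0,-0.12,0],"claw":-1}]'

```text
time: 15.45
tool_pos: [495.0, 136.1, 133.3]
orientation: [0.226, -0.057, 0.972, 0.004]
wrist_force: [-0.8, -1.3, -2.2]
grip_width: 60.8
gripper_force: 50.0
```

```bash
python3 -c "
from h import *
feel('-30',12)"
```

```text
-30 t 16.05 My [0.904 0.719 0.72  0.671 0.733 0.727 0.818 0.779 0.807 0.768 0.809 0.745] mean2nd 0.7876 Fz -2.8 tilt 26.2 z 134.8 w 60.6 Fg 50.0
```

>>> play_rows --moves '[{"xyz":[0,0,0],"twist":[0,0.14,0],"claw":-1},{"xyz":[0,0,0],"twist":[0,0.14,0],"claw":-1},{"xyz":[0,0,0],"twist":[0,0.14,0],"claw":-1},{"xyz":[0,0,0],"twist":[0,0,0],"claw":-1}]'

```text
time: 16.45
tool_pos: [505.7, 133.4, 135.4]
orientation: [0.041, -0.051, 0.998, -0.009]
wrist_force: [0.4, -0.4, -2.7]
grip_width: 60.6
gripper_force: 50.0
```

```bash
python3 -c "
from h import *
feel('-6',12)
go(498,142.2,60)"
```

```text
-6 t 17.05 My [0.204 0.202 0.218 0.203 0.176 0.144 0.169 0.14  0.12  0.143 0.099 0.105] mean2nd 0.1295 Fz -2.37 tilt 4.4 z 134.5 w 60.7 Fg 50.0
t 17.05 tcp [500.5 133.1 134.5] shift cm [0.72 1.12 7.39] turn [-0.026  0.077 -0.015] shift after turn [0.14 0.94 7.45] F [-0.14  0.72 -2.3 ] M [0.063 0.113 0.021] w 60.7
```

Middle tin: it weighs about 2.4 N (0.24 kg), less than the 0.35 kg minimum for a tin with the balls, and shows no clear jump. So the balls aren't in it. I'll put it back.

>>> play_rows --moves '[{"xyz":[0,0,0],"twist":[-0.026,0.077,-0.015],"claw":-1},{"xyz":[0.14,0.94,2.4],"twist":[0,0,0],"claw":-1},{"xyz":[0,0,2.5],"twist":[0,0,0],"claw":-1},{"xyz":[0,0,2.5],"twist":[0,0,0],"claw":-1},{"xyz":[0,0,0],"twist":[0,0,0],"claw":-1}]'

```text
time: 17.55
tool_pos: [495.7, 141.3, 57.7]
orientation: [-0.004, -0.06, 0.998, -0.001]
wrist_force: [-0.3, 0.6, -2.1]
grip_width: 60.8
gripper_force: 50.0
```

>>> play_rows --moves '[{"xyz":[0,0,0],"twist":[0,0,0],"claw":-1},{"xyz":[0,0,0],"twist":[0,0,0],"claw":-1},{"xyz":[0,0,0],"twist":[0,0,0],"claw":-1}]'

```text
time: 17.85
tool_pos: [499.2, 142.5, 61.8]
orientation: [0.001, -0.06, 0.998, 0.001]
wrist_force: [0.0, -0.0, -2.2]
grip_width: 60.6
gripper_force: 50.0
```

```bash
python3 -c "
from h import *
go(498,141.5,20.8)"
```

```text
t 17.85 tcp [499.2 142.5  61.8] shift cm [ 0.14 -0.08  4.1 ] turn [ 0.001  0.002 -0.   ] shift after turn [ 0.14 -0.08  4.1 ] F [ 0.03 -0.04 -2.15] M [ 0.025  0.023 -0.02 ] w 60.6
```

>>> play_rows --moves '[{"xyz":[0.1,-0.1,1.5],"twist":[0,0,0],"claw":-1},{"xyz":[0,0,1.2],"twist":[0,0,0],"claw":-1},{"xyz":[0,0,0.8],"twist":[0,0,0],"claw":-1},{"xyz":[0,0,0.5],"twist":[0,0,0],"claw":-1},{"xyz":[0,0,0.15],"twist":[0,0,0],"claw":-1}]'

```text
time: 18.35
tool_pos: [497.0, 141.0, 20.7]
orientation: [-0.001, -0.06, 0.998, -0.0]
wrist_force: [-10.0, -3.5, 30.0]
grip_width: 60.6
gripper_force: 50.0
```

>>> play_rows --moves '[{"xyz":[0,0,0],"twist":[0,0,0],"claw":-1},{"xyz":[0,0,0],"twist":[0,0,0],"claw":-1}]'

```text
time: 18.55
tool_pos: [497.0, 141.0, 20.7]
orientation: [-0.001, -0.06, 0.998, -0.0]
wrist_force: [-5.6, -1.8, 15.9]
grip_width: 60.5
gripper_force: 50.0
```

>>> play_rows --moves '[{"xyz":[0,0,0],"twist":[0,0,0],"claw":1},{"xyz":[0,0,0],"twist":[0,0,0],"claw":1},{"xyz":[0,0,0],"twist":[0,0,0],"claw":1},{"xyz":[0,0,0],"twist":[0,0,0],"claw":1},{"xyz":[0,0,-0.5],"twist":[0,0,0],"claw":1}]'

```text
time: 19.05
tool_pos: [496.8, 140.9, 23.4]
orientation: [-0.001, -0.06, 0.998, -0.0]
wrist_force: [0.6, -1.0, 0.3]
grip_width: 85.6
gripper_force: 0.0
```

>>> play_rows --moves '[{"xyz":[0,0,-2],"twist":[0,0,0],"claw":1},{"xyz":[0,0,-3.5],"twist":[0,0,0],"claw":1},{"xyz":[0,0,-4],"twist":[0,0,0],"claw":1},{"xyz":[0,-2.5,-2],"twist":[0,0,0],"claw":1},{"xyz":[0,-4.5,0],"twist":[0,0,0],"claw":1}]'

```text
time: 19.55
tool_pos: [508.2, 74.9, 142.8]
orientation: [0.004, -0.064, 0.998, 0.002]
wrist_force: [1.3, -0.6, -1.0]
grip_width: 87.0
gripper_force: 0.0
```

>>> play_rows --moves '[{"xyz":[0,-3.7,0],"twist":[0,0,0],"claw":1},{"xyz":[0,0,0],"twist":[0,0,0],"claw":1},{"xyz":[0,0,0],"twist":[0,0,0],"claw":1},{"xyz":[0,0,0],"twist":[0,0,0],"claw":1}]'

```text
time: 19.95
tool_pos: [510.1, 36.0, 138.9]
orientation: [-0.0, -0.061, 0.998, 0.001]
wrist_force: [0.2, 0.5, -0.1]
grip_width: 87.1
gripper_force: 0.0
```

```bash
python3 - <<'E'
from h import *
go(509.5,34.9,20)
im=manip.capture("side"); cv2.imwrite("pics/side3.png",im)
for ce,a,r in labels("side",im): print(ce.round(1),a,ray("side",ce,58).round(1))
E
```

```text
t 19.95 tcp [510.1  36.  138.9] shift cm [ 0.06 -0.12 11.89] turn [ 0.001 -0.001  0.002] shift after turn [ 0.07 -0.1  11.89] F [ 0.17  0.5  -0.09] M [0.037 0.024 0.039] w 87.1
```

View pics/side3.png

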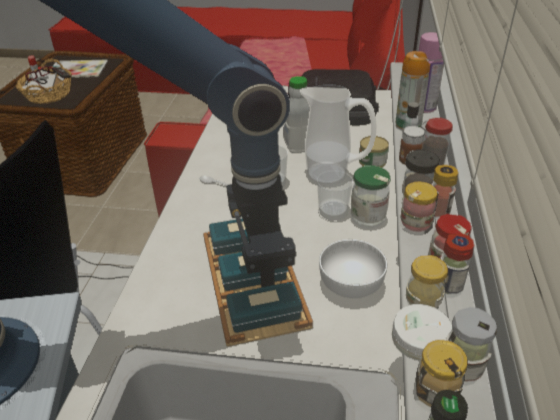

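The left tin at (228,236) and the middle tin at (250,268) are both flat in their bays, with the gripper above the right tin at (263,300). Now the right tin.

>>> play_rows --moves '[{"xyz":[0.1,-0.1,3],"twist":[0,0,0],"claw":1},{"xyz":[0,0,3.5],"twist":[0,0,0],"claw":1},{"xyz":[0,0,3],"twist":[0,0,0],"claw":1},{"xyz":[0,0,1.6],"twist":[0,0,0],"claw":1},{"xyz":[0,0,0.7],"twist":[0,0,0],"claw":1}]'

```text
time: 20.5
tool_pos: [507.9, 35.1, 19.1]
orientation: [-0.002, -0.061, 0.998, 0.0]
wrist_force: [-0.1, -0.2, 0.3]
grip_width: 87.2
gripper_force: 0.0
```

>>> play_rows --moves '[{"xyz":[0,0,0],"twist":[0,0,0],"claw":1},{"xyz":[0,0,0],"twist":[0,0,0],"claw":1}]'

```text
time: 20.7
tool_pos: [509.9, 34.4, 21.6]
orientation: [0.0, -0.061, 0.998, 0.0]
wrist_force: [0.5, 0.4, -0.0]
grip_width: 87.3
gripper_force: 0.0
```

>>> play_rows --moves '[{"xyz":[0,0,0],"twist":[0,0,0],"claw":-1},{"xyz":[0,0,0],"twist":[0,0,0],"claw":-1},{"xyz":[0,0,0],"twist":[0,0,0],"claw":-1},{"xyz":[0,0,0],"twist":[0,0,0],"claw":-1},{"xyz":[0,0,0],"twist":[0,0,0],"claw":-1}]'

```text
time: 21.2
tool_pos: [509.5, 34.3, 21.2]
orientation: [-0.0, -0.06, 0.998, 0.001]
wrist_force: [-1.3, 0.6, 2.7]
grip_width: 60.5
gripper_force: 50.0
```

```bash
python3 -c "
from h import *
go(509.5,34.9,20)"
```

```text
t 21.2 tcp [509.5  34.3  21.2] shift cm [-0.01  0.06  0.12] turn [ 0.001 -0.     0.   ] shift after turn [-0.01  0.06  0.12] F [-1.29  0.58  2.73] M [0.434 0.152 0.047] w 60.5
```

>>> play_rows --moves '[{"xyz":[0,0,-1],"twist":[0,0,0],"claw":-1},{"xyz":[0,0,-2.5],"twist":[0,0,0],"claw":-1},{"xyz":[0,0,-3.5],"twist":[0,0,0],"claw":-1},{"xyz":[0,0,-3],"twist":[0,0,0],"claw":-1},{"xyz":[0,0,-1.5],"twist":[0,0,0],"claw":-1}]'

```text
time: 21.7
tool_pos: [509.8, 33.3, 138.3]
orientation: [0.001, -0.06, 0.998, 0.0]
wrist_force: [0.7, -0.2, -4.4]
grip_width: 60.7
gripper_force: 50.0
```

>>> play_rows --moves '[{"xyz":[0,0,0],"twist":[0,0.13,0],"claw":-1},{"xyz":[0,0,0],"twist":[0,0.13,0],"claw":-1},{"xyz":[0,0,0],"twist":[0,0.13,0],"claw":-1},{"xyz":[0,0,0],"twist":[0,0.13,0],"claw":-1},{"xyz":[0,0,0],"twist":[0,0,0],"claw":-1}]'

```text
time: 22.2
tool_pos: [510.7, 33.8, 132.5]
orientation: [-0.258, -0.058, 0.964, -0.015]
wrist_force: [-0.7, -0.2, -6.1]
grip_width: 60.4
gripper_force: 50.0
```

```bash
python3 -c "
from h import *
feel('+30',12)"
```

```text
+30 t 22.8 My [-1.039 -0.981 -0.993 -1.041 -1.074 -1.06  -1.054 -1.044 -1.04  -1.046
 -1.097 -1.028] mean2nd -1.0514 Fz -5.12 tilt -29.8 z 136.3 w 60.7 Fg 50.0
```

>>> play_rows --moves '[{"xyz":[0,0,0],"twist":[0,-0.14,0],"claw":-1},{"xyz":[0,0,0],"twist":[0,-0.14,0],"claw":-1},{"xyz":[0,0,0],"twist":[0,-0.14,0],"claw":-1},{"xyz":[0,0,0],"twist":[0,0,0],"claw":-1}]'

```text
time: 23.2
tool_pos: [504.2, 32.7, 136.4]
orientation: [-0.052, -0.06, 0.997, -0.003]
wrist_force: [0.4, -0.3, -6.1]
grip_width: 60.5
gripper_force: 50.0
```

```bash
python3 -c "
from h import *
feel('+6',12)"
```

```text
+6 t 23.8 My [-0.159 -0.161 -0.208 -0.156 -0.147 -0.145 -0.365 -0.078 -0.165 -0.159
 -0.181 -0.116] mean2nd -0.1774 Fz -5.49 tilt -5.8 z 135.5 w 60.8 Fg 50.0
```

>>> play_rows --moves '[{"xyz":[0,0,0],"twist":[0,-0.13,0],"claw":-1},{"xyz":[0,0,0],"twist":[0,-0.13,0],"claw":-1},{"xyz":[0,0,0],"twist":[0,-0.13,0],"claw":-1},{"xyz":[0,0,0],"twist":[0,-0.13,0],"claw":-1},{"xyz":[0,0,0],"twist":[0,-0.12,0],"claw":-1}]'

```text
time: 24.3
tool_pos: [500.6, 26.2, 127.2]
orientation: [0.208, -0.058, 0.976, 0.001]
wrist_force: [-0.1, -0.3, -7.6]
grip_width: 60.7
gripper_force: 50.0
```

```bash
python3 -c "
from h import *
feel('-30',12)"
```

```text
-30 t 24.9 My [1.26  0.761 0.856 0.788 0.851 0.898 0.857 0.876 0.955 0.897 0.857 0.928] mean2nd 0.895 Fz -4.87 tilt 24.2 z 128.8 w 60.6 Fg 50.0
```

>>> play_rows --moves '[{"xyz":[0,0,0],"twist":[0,0.14,0],"claw":-1},{"xyz":[0,0,0],"twist":[0,0.14,0],"claw":-1},{"xyz":[0,0,0],"twist":[0,0.14,0],"claw":-1},{"xyz":[0,0,0],"twist":[0,0,0],"claw":-1}]'

```text
time: 25.3
tool_pos: [510.6, 27.1, 129.3]
orientation: [0.004, -0.056, 0.998, -0.009]
wrist_force: [-0.1, -0.4, -5.4]
grip_width: 60.6
gripper_force: 50.0
```

```bash
python3 -c "
from h import *
feel('-6',12)
go(685,98,170)"
```

```text
-6 t 25.9 My [ 0.012  0.043  0.086  0.012  0.061  0.004 -0.055  0.02  -0.065 -0.014
 -0.003 -0.067] mean2nd -0.0309 Fz -5.21 tilt 0.1 z 128.9 w 60.7 Fg 50.0
t 25.9 tcp [505.2  26.  128.9] shift cm [-18.69   5.04  -4.18] turn [-0.021  0.002 -0.007] shift after turn [-18.72   4.99  -4.11] F [-0.11 -0.76 -5.26] M [ 0.083 -0.059 -0.028] w 60.7
```

Right tin: 5.2 N, with spikes in the moment (1.26, −0.365) and the moment shifted toward the low end, which suggests it rattles. I'll confirm with a small-angle comparison, ±0.1 rad.

>>> play_rows --moves '[{"xyz":[0,0,0],"twist":[0,-0.1,0],"claw":-1},{"xyz":[0,0,0],"twist":[0,0,0],"claw":-1},{"xyz":[0,0,0],"twist":[0,0,0],"claw":-1},{"xyz":[0,0,0],"twist":[0,0,0],"claw":-1},{"xyz":[0,0,0],"twist":[0,0,0],"claw":-1}]'

```text
time: 26.4
tool_pos: [506.2, 26.2, 128.9]
orientation: [0.051, -0.057, 0.997, -0.007]
wrist_force: [0.5, 0.5, -4.6]
grip_width: 60.2
gripper_force: 50.0
```

```bash
python3 -c "
from h import *
feel('-6',24)"
```

```text
-6 t 27.6 My [0.181 0.15  0.202 0.147 0.206 0.178 0.123 0.2   0.164 0.173 0.161 0.169
 0.18  0.219 0.214 0.177 0.171 0.196 0.161 0.169 0.18  0.155 0.186 0.19 ] mean2nd 0.1832 Fz -5.18 tilt 5.8 z 128.7 w 60.3 Fg 50.0
```

>>> play_rows --moves '[{"xyz":[0,0,0],"twist":[0,0.1,0],"claw":-1},{"xyz":[0,0,0],"twist":[0,0.1,0],"claw":-1},{"xyz":[0,0,0],"twist":[0,0,0],"claw":-1},{"xyz":[0,0,0],"twist":[0,0,0],"claw":-1},{"xyz":[0,0,0],"twist":[0,0,0],"claw":-1}]'

```text
time: 28.1
tool_pos: [504.3, 25.8, 128.4]
orientation: [-0.048, -0.056, 0.997, -0.013]
wrist_force: [0.2, -0.6, -4.9]
grip_width: 60.8
gripper_force: 50.0
```

```bash
python3 -c "
from h import *
feel('+6',24)
go(685,98,170)"
```

```text
+6 t 29.3 My [-0.21  -0.235 -0.195 -0.216 -0.205 -0.175 -0.269 -0.204 -0.149 -0.17
 -0.192 -0.114 -0.131 -0.103 -0.098 -0.117 -0.146 -0.127 -0.201 -0.171
 -0.186 -0.175 -0.113 -0.16 ] mean2nd -0.144 Fz -5.31 tilt -5.6 z 128.7 w 60.8 Fg 50.0
t 29.3 tcp [505.3  26.  128.7] shift cm [-18.16   5.04  -6.04] turn [-0.02  -0.098 -0.008] shift after turn [-18.7    4.99  -4.13] F [ 0.31  0.19 -5.43] M [ 0.072 -0.153  0.009] w 60.8
```

The slope at ±6° is 1.65, against 2.15 at 30°: a jump of about 0.06 N·m, drifting as the balls roll. The left tin gave 2.18 against 2.17. So the rattling tin is the right one, already in hand, and I'll carry it level to the bowl.

>>> play_rows --moves '[{"xyz":[0,0,0],"twist":[-0.02,-0.098,-0.008],"claw":-1},{"xyz":[-0.5,0,-2],"twist":[0,0,0],"claw":-1},{"xyz":[-1.5,0.5,-1.5],"twist":[0,0,0],"claw":-1},{"xyz":[-2,0.8,-0.3],"twist":[0,0,0],"claw":-1},{"xyz":[-2.5,0.8,0],"twist":[0,0,0],"claw":-1}]'

```text
time: 29.8
tool_pos: [567.9, 54.6, 167.8]
orientation: [0.0, -0.06, 0.998, -0.0]
wrist_force: [0.1, -0.2, -5.7]
grip_width: 60.5
gripper_force: 50.0
```

>>> play_rows --moves '[{"xyz":[-2.5,0.8,0],"twist":[0,0,0],"claw":-1},{"xyz":[-2.5,0.8,0],"twist":[0,0,0],"claw":-1},{"xyz":[-2.5,0.8,0],"twist":[0,0,0],"claw":-1},{"xyz":[-2.5,0.5,0],"twist":[0,0,0],"claw":-1},{"xyz":[-1.5,0,0],"twist":[0,0,0],"claw":-1}]'

```text
time: 30.3
tool_pos: [679.4, 98.9, 166.1]
orientation: [-0.0, -0.061, 0.998, 0.0]
wrist_force: [-0.3, -0.0, -5.2]
grip_width: 60.4
gripper_force: 50.0
```

>>> play_rows --moves '[{"xyz":[-0.7,0,0],"twist":[0,0,0],"claw":-1},{"xyz":[0,0,0],"twist":[0,0,0],"claw":-1},{"xyz":[0,0,0],"twist":[0,0,0],"claw":-1},{"xyz":[0,0,0],"twist":[0,0,0],"claw":-1},{"xyz":[0,0,0],"twist":[0,0,0],"claw":-1}]'

```text
time: 30.8
tool_pos: [684.4, 97.8, 166.8]
orientation: [-0.0, -0.06, 0.998, -0.0]
wrist_force: [0.6, 0.1, -4.9]
grip_width: 60.7
gripper_force: 50.0
```

>>> play_rows --moves '[{"xyz":[0,0,0],"twist":[0,0,0],"claw":-1},{"xyz":[0,0,0],"twist":[0,0,0],"claw":-1},{"xyz":[0,0,0],"twist":[0,0,0],"claw":-1},{"xyz":[0,0,0],"twist":[0,0,0],"claw":-1},{"xyz":[0,0,0],"twist":[0,0,0],"claw":-1}]'

```text
time: 31.3
tool_pos: [685.0, 98.1, 166.6]
orientation: [-0.0, -0.06, 0.998, -0.0]
wrist_force: [0.0, 0.0, -5.2]
grip_width: 60.4
gripper_force: 50.0
```

```bash
python3 - <<'E'
from h import *
go(685,98,165)
for n in("side","top"):
    im=manip.capture(n); cv2.imwrite(f"pics/{n}4.png",im)
    for ce,a,r in labels(n,im): print(n,ce.round(1),a,ray(n,ce,58).round(1),ray(n,ce,202).round(1))
E
```

```text
t 31.3 tcp [685.   98.1 166.6] shift cm [-0.   -0.01  0.16] turn [-0. -0. -0.] shift after turn [-0.   -0.01  0.16] F [ 0.03  0.02 -5.19] M [0.008 0.009 0.012] w 60.4
side [240.2 225.6] 225 [481.4 247.6  58. ] [479.9  70.4 202. ]
side [251.8 258.6] 277 [497.6 141.6  58. ] [492.9 -14.5 202. ]
top [299.3 252.8] 265 [480.3 246.4  58. ] [488.5 247.3 202. ]
top [349.7 245.5] 275 [496.4 140.2  58. ] [502.  158.5 202. ]
top [434.9 176.6] 608 [643.  -40.2  58. ] [624.6   7.5 202. ]
```

View pics/side4.png

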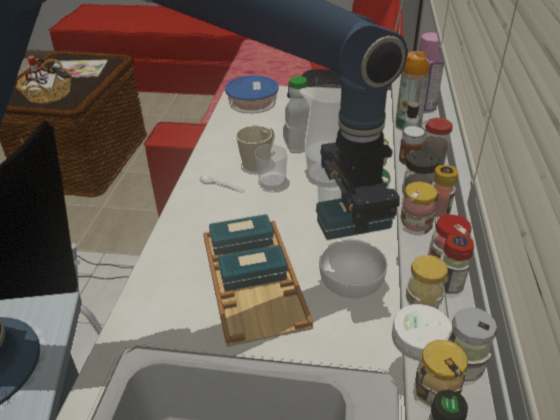

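View pics/top4.png

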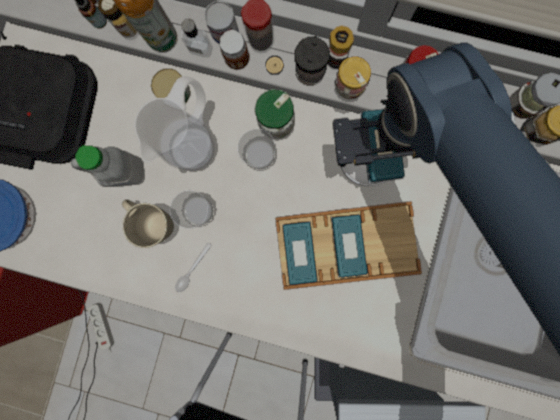

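Both pictures show the two tins lying in their bays, at (240,226) and (252,259) in the side view. The third is held level above the bowl (352,268), and the bowl, glasses and spoon haven't moved. Force and pose are steady, so I'll hand in.

```bash
python3 -c "
from cell import manip
print(manip.job_done())"
```

```text
the job is handed in; nothing more can be done
None
```

I shook all three tins; the right-hand one rattles, and I handed the job in with it held level over the bowl and the other two back in their bays; the hand-in gave no verdict.

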